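# Put the table lamp's battery pack on charge

### The job

Take the battery pack out of the cordless table lamp - squeeze its two side keys together to free the catches, do not wrench it - and stand it fully home in the free bay of the charger, keys toward the neighbouring bays like the other packs. There is no room for fingers beside the keys in the charger, so set the pack down on the table on the way and take it again by its ribbed ends; lower it in rather than dropping it, and leave the other packs and the table things as they are.

Things in the scene. Friction and masses are not known exactly. Their poses are not given: they have to be found in the camera images.
- pack: the battery pack to be put on charge: grey block with a black cap, 56 (x) x 40 (y) x 84 (z) mm, 0.20 to 0.33 kg, standing in the lamp's socket at the start. Origin at the centre of its underside, z up. A black spring key in the middle of each side (local +y, -y); the ribbed ends (local +x, -x; 56 mm apart) are plain. The two ways round are alike
- key_left_face (a point): middle of the outer face of the spring key on the pack's +y side: 50 mm above the pack's underside, 26 mm from its mid-plane when out (52 mm over both keys). The key is 20 mm wide (x) and 16 mm high and sinks flush into the side when pressed, so that fingers then hold the pack's 40 mm body
- key_right_face (a point): the same on the pack's -y side
- key_left (a joint): travel of the +y key, m: 0 out (catch engaged), 0.006 flush; its spring takes 2.4 N at first, about 6 N flush. It draws in a steel catch nose at the pack's foot (9 to 16 mm above the underside, 4 mm proud when out), which is clear of the socket's lip from about 0.004
- key_right (a joint): the same for the -y key; both must be pressed at once. Fingers off the pack's mid-plane press it sideways against the collar, which drags on the first millimetres of the lift
- lamp: cordless table lamp, fixed. Origin on the table under the middle of its battery socket, x toward its stem. Dark base plate 96 mm wide, 14 mm thick, from 47 mm before to 205 mm behind the origin. The pack stands on the plate, 14 mm above the table, its x along the lamp's x
- lamp_socket (a point): centre of the rim of the socket, a black collar 69 (x) x 62 (y) mm outside, rim 40 mm above the table, 1.5 mm of play round the pack. Two lips inside it hold the catch noses: the pack rises 2 mm and then stops unless both keys are in; pull straight up
- lamp_shade (a point): centre of the lower face of the metal shade, 246 mm above the table, 181 mm behind the socket; shade 110 mm across, 56 mm high, on a thin stem: stay clear
- charger: three-bay charger, fixed, 134 x 196 mm. Origin on the table under the middle bay, x to its rear. Bays in a row along y, 58 mm apart: open pockets 60 (x) x 54 (y) mm, walls 14 mm above the floor, floor 12 mm above the table, no catches. Grey cheeks 70 mm high end the row, 87 to 97 mm from the origin. Packs stand with their keys along y, 6 mm between the keys of neighbours
- charger_rear (a point): middle of the low deck behind the bays, 26 mm above the table, 54 mm behind the row of bays. The tablecloth in front of the charger, on the robot side, is clear
- free_bay: three brass contacts on a flat grey plate on the floor of the free bay. Origin at the centre of that bay's floor, 12 mm above the table, axes as the charger's
- pack_b: a like pack already standing in another bay of the charger, loose, same size and origin as the pack
- pack_c: a second like pack in the remaining bay, loose
- pepper_mill: dark wooden mill, 57 mm across, 174 mm high, loose; origin under its centre
- salt_mill: light wooden mill, 57 mm across, 162 mm high, loose; origin under its centre
- tumbler: leaning water tumbler, 90 x 100 x 114 mm, loose; origin under its base
- favour: small wrapped wafer packet lying flat, 40 x 88 x 14 mm, loose; origin under its centre

How it is judged:
By the outcome, as a careful person would: the job done as asked, in the order asked, and still so for the second after the job is handed in, with the robot touching nothing.
It also fails if it takes over 58 s, if anything falls off the work surface, if the arm or the gripper's body presses on something with over 40 N, if the wrist force passes 120 N, or if a joint passes its speed limit or range.

### The arm

A 6-joint arm with a two-finger parallel gripper is mounted at the origin on a cart in front of the work surface, level with it; the furniture and walls round the work are solid. World frame = base frame: x ahead of the robot, y to its left, z up, the work surface at z = 0. Lengths are in mm, angles in rad, forces in N, time in s.
With the tool pointing down it reaches from about 350 to 975 mm from the base axis. Payload 7.1 kg.
Tool frame: the origin (TCP) lies on the front face of the gripper's body, between the roots of the fingers; the fingertips stand 80 mm ahead of it and the grasp point (between the pads) lies 61 mm ahead of it (env.tips_ahead is the distance from the TCP to the fingertips, in mm); z points along the fingers, y is the line along which they close (so a half turn about z gives the same grasp; the last joint's range is limited). The gripper opens to 88 mm and grips with 3 to 60 N. Pads are 20 mm wide; open, the fingers measure 115 mm over their backs; the gripper's body (75 mm by 178 mm) begins 61 mm behind the grasp point.
Start: joints at [1.219, 0.423, 1.63, -0, 1.089, -0.019], TCP at [204.15, 590.702, 302.675] pointing down, gripper open.
Joint ranges: [-3, 3], [-0.9, 2.11], [0.09, 2.58], [-1.31, 4.45], [0.11, 2.69], [-2.54, 2.54]. Speed limits (rad/s): [2.39, 2.39, 3.01, 3.14, 3.14, 3.14].

### API

Orientations are given as a unit quaternion [x, y, z, w].
In Python, from station import env, set_gripper, viewer, workorder gives the robot as it stands. Calls block until the motion is done:
- env.reach(position, orientation): joint-space move of the TCP to a pose.
- env.move_l(position, rot=None, rate=150, f_stop=None): straight line of the TCP; rot=None keeps the orientation; rate is the mean speed in mm/s. With f_stop (N) it stops when the force on the tool has changed by that much, and returns True; else False.
- env.move_joints(angles): joint-space move.
- set_gripper(opening): finger opening in mm; the grip force is fixed at half the most; returns when the fingers have stopped.
- env.hold(seconds).
- env.ik(position, orientation): joint angles nearest the present ones, or None.
- env.read_state(): the state.
- viewer.camera(name): name is "side" or "top" or "wrist"; returns the picture (400x640x3 uint8, blue, green, red); there is no depth.
- viewer.camera_params(name): a dict with "fx", "fy", "cx", "cy" (pixels), "pose" (4x4, takes a point from camera to world coordinates); the wrist camera has in their place "tool_from_camera" (4x4, takes a point from camera to tool coordinates, whose origin is the TCP and whose axes are the flange's). Camera axes: x right, y up, looking along -z (the intrinsics and any distortion apply to the point x, -y, -z); pixel columns grow to the right and rows downward; lengths in mm; the calibration is good to about 2 mm. A picture is of the moment at which its call begins: read the wrist's pose just before it. camera_params takes no time and is no camera call.
A pose or a line that the arm cannot do raises env.IKError and nothing moves.
- workorder.sign_off(): hands the job in; it is judged then, once.
The state is a dict: "time_s": time; "qpos": joint angles; "dq": joint speeds; "tau": joint torques, N m; "tool_pos": TCP position; "orientation": TCP orientation; "force": force on the tool from outside, world axes, zero at the start; "wrist_torque": the same for the moment, N m; "width": finger opening in mm; "grip_force": force on a finger pad.
Only numpy, scipy, OpenCV 4.12 (cv2) and the standard library are available. Lean on these libraries where they do the work, as an engineer would, in place of code of your own. Each camera call takes 0.05 s, during which the arm holds its last target. There are 200 camera calls.

## Working session

There is one attempt and no reset: what is moved stays moved. The work goes in short steps, each a Python script; the robot and the scene stay as the last script left them, time stands still between calls to the robot, and variables do not carry over. Pictures are saved under pics/ and viewed, at most 10 in all, crops included, and the job is handed in when it is done.

```bash
ls; mkdir -p pics; python3 - <<'E'
from station import env,viewer
import cv2,numpy as np
np.set_printoptions(precision=4,suppress=True)
for n in("top","side","wrist"):
    im=viewer.camera(n);cv2.imwrite(f"pics/{n}0.png",im);print(n,viewer.camera_params(n))
s=env.read_state();print(s)
E
```

```text
pics
top {'fx': 380.3788559427503, 'fy': 380.3788559427503, 'cx': 315.1106990700158, 'cy': 197.21050542872223, 'pose': array([[   0.0144,    0.9979,   -0.0627,  517.4823],
       [  -0.9998,    0.015 ,    0.0095,  -44.8108],
       [   0.0104,    0.0626,    0.998 , 1166.7792],
       [   0.    ,    0.    ,    0.    ,    1.    ]])}
side {'fx': 413.3321261520563, 'fy': 413.3321261520563, 'cx': 319.7450433473581, 'cy': 199.4117614054575, 'pose': array([[   0.8406,    0.1753,   -0.5125,  -35.9509],
       [  -0.5411,    0.3136,   -0.7803, -956.7299],
       [   0.0239,    0.9332,    0.3585,  601.8853],
       [   0.    ,    0.    ,    0.    ,    1.    ]])}
wrist {'fx': 300.664650352176, 'fy': 300.664650352176, 'cx': 322.91098949214955, 'cy': 199.56249314610815, 'tool_from_camera': array([[  0.001 ,   0.9607,   0.2777,  75.7527],
       [  1.    ,  -0.0006,  -0.0015,   1.1083],
       [ -0.0012,   0.2777,  -0.9607, -81.5743],
       [  0.    ,   0.    ,   0.    ,   1.    ]])}
{'time_s': 0.15, 'qpos': array([ 1.219 ,  0.4237,  1.6305, -0.    ,  1.0886, -0.019 ]), 'dq': array([ 0.0007, -0.0009, -0.0025,  0.0013,  0.0009, -0.0012]), 'tau': array([  0.0007, -54.4984, -27.3922,   0.0645,   0.0205,  -0.0001]), 'tool_pos': array([204.042 , 590.3988, 302.0868]), 'orientation': array([ 0.1656,  0.9862, -0.0006, -0.0001]), 'force': array([ 0.1158,  0.1475, -0.1029]), 'wrist_torque': array([-0.0243,  0.0039,  0.0187]), 'grip_force': 0.0, 'width': 87.9450040198852}
```

View pics/top0.png

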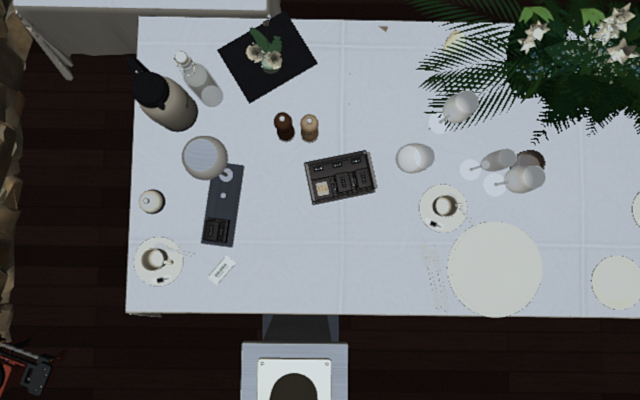

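View pics/side0.png

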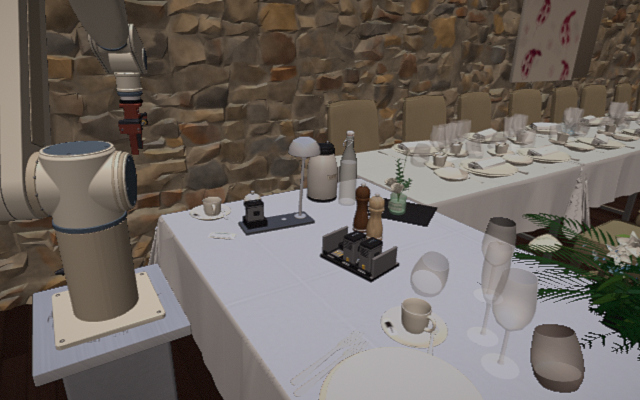

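The top view shows the lamp socket with its pack at about (216,231), the shade at (205,157), and the charger at (340,177). Its free bay is the left one (322,187), with the mills at (285,125) and (310,127) behind it. The side view agrees.

```bash
cat > h.py <<'E'
from station import env,set_gripper,viewer,workorder
import cv2,numpy as np
from scipy.spatial.transform import Rotation as R
np.set_printoptions(precision=3,suppress=True)
def ray(P,T,u,v):
    d=np.array([(u-P['cx'])/P['fx'],-(v-P['cy'])/P['fy'],-1.]);return T[:3,3],T[:3,:3]@d
def plane(P,T,u,v,z):
    o,d=ray(P,T,u,v);return o+d*(z-o[2])/d[2]
def tri(rays):
    A=0;b=0
    for o,d in rays:
        d=d/np.linalg.norm(d);M=np.eye(3)-np.outer(d,d);A=A+M;b=b+M@o
    return np.linalg.solve(A,b)
def down(yaw):   # tool pointing down, tool y axis at angle yaw (world), tool x at yaw+90
    y=np.array([np.cos(yaw),np.sin(yaw),0]);z=np.array([0,0,-1.]);return R.from_matrix(np.c_[np.cross(y,z),y,z]).as_quat()
def wrist(name=None):
    s=env.read_state();T=np.eye(4);T[:3,:3]=R.from_quat(s['orientation']).as_matrix();T[:3,3]=s['tool_pos']
    im=viewer.camera('wrist');P=viewer.camera_params('wrist')
    if name: cv2.imwrite(f'pics/{name}.png',im); np.save(f'pics/{name}.npy',T@P['tool_from_camera'])
    return im,P,T@P['tool_from_camera']
def say(): 
    s=env.read_state();print('t',round(s['time_s'],2),'pos',s['tool_pos'],'F',s['force'],'w',round(s['width'],2),'g',round(s['grip_force'],1),'q',s['qpos'])
E
python3 - <<'E'
from h import *
P=viewer.camera_params('top');T=P['pose']
for n,u,v,z in [('pack',216,225,98),('stemplate',226,176,14),('lampfront',218,246,14),('shade',205,157,300),('bay',322,187,12),('charger mid',340,177,26),('pepper',283,119,174),('salt',309,121,162),('tumbler',414,157,50),('favour',221,269,14)]:
    print(n,plane(P,T,u,v,z))
E
```

```text
pack [502.671 220.943  98.   ]
stemplate [650.46  216.071  14.   ]
lampfront [438.682 233.907  14.   ]
shade [660.482 200.622 300.   ]
bay [621.56 -76.3   12.  ]
charger mid [ 651.411 -129.833   26.   ]
pepper [786.016  33.764 174.   ]
salt [785.022 -35.008 162.   ]
tumbler [ 711.733 -347.315   50.   ]
favour [370.39  222.873  14.   ]
```

```bash
python3 - <<'E'
from h import *
D=np.deg2rad
env.reach([470,228,340],down(D(85)));env.hold(.2);wrist('l1')
env.move_l([400,200,340],rate=250);env.hold(.2);wrist('l2')
env.reach([600,-125,340],down(D(100)));env.hold(.2);wrist('c1')
env.move_l([540,-90,340],rate=250);env.hold(.2);wrist('c2')
say()
I=[cv2.imread(f'pics/{n}.png') for n in('l1','l2','c1','c2')]
s=[cv2.resize(i,(400,250)) for i in I]
cv2.imwrite('pics/sheet.png',np.vstack([np.hstack(s[:2]),np.hstack(s[2:])]))
E
```

```text
t 5.1 pos [540.753 -90.346 339.997] F [-0.338 -0.109 -0.208] w 87.78 g 0.0 q [-0.187  0.267  1.766 -0.     1.107 -1.932]
```

View pics/sheet.png

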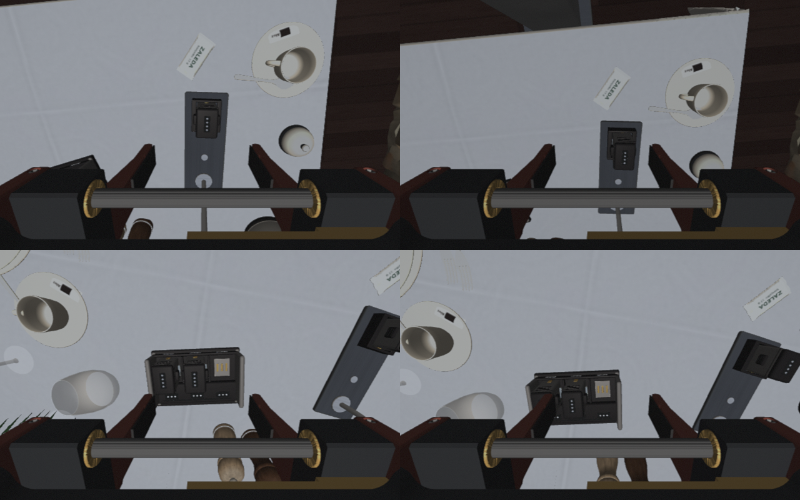

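The sheet shows that the wrist camera sees the lamp plate and pack between the fingers (l1 pack near full-res pixel (332,195)), and the charger in c1 near (312,202) with the free bay at its right end, as seen here. I'll enlarge these.

```bash
python3 - <<'E'
from h import *
C=[('l1',232,130),('l2',252,170),('c1',212,130),('c2',180,170)]
s=[]
for n,x,y in C:
    i=cv2.imread(f'pics/{n}.png')[y:y+150,x:x+200];i=cv2.convertScaleAbs(i,alpha=1.8,beta=15);i=cv2.resize(i,(400,300),interpolation=cv2.INTER_CUBIC)
    s.append(i)
cv2.imwrite('pics/crop.png',np.vstack([np.hstack(s[:2]),np.hstack(s[2:])]))
E
```

```text
(no output)
```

View pics/crop.png

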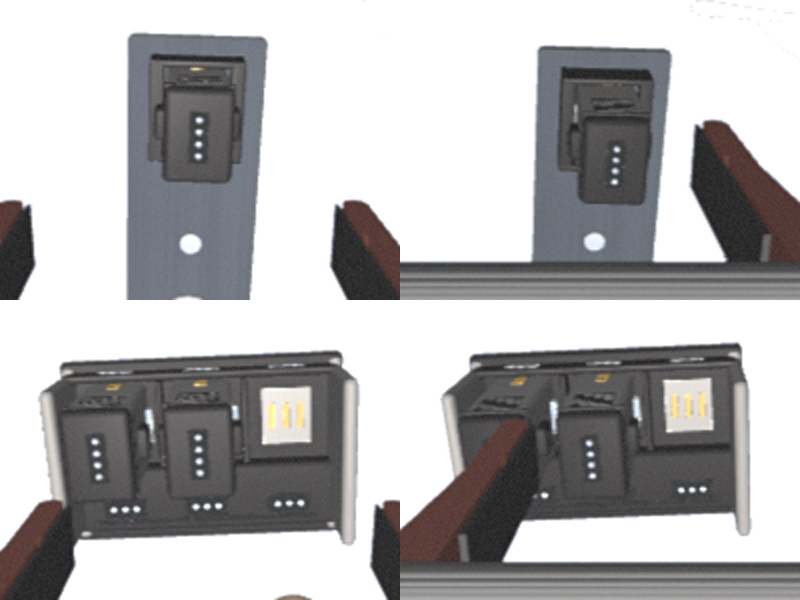

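The crop shows four white dots along x on each pack cap: l1 (198,138), l2 (614,166), c1 (97,459) and (199,455), c2 (588,458). The free bay plate is at c1 (286,415) and c2 (689,411). The three-dot deck marks in c1 are at (125,510), (207,506) and (290,503). I'll triangulate these.

```bash
cat > m.py <<'E'
from h import *
P=viewer.camera_params('wrist')
OFF=dict(l1=(232,130,0,0),l2=(252,170,400,0),c1=(212,130,0,300),c2=(180,170,400,300))
def blob(n,x0,y0,x1,y1,kind='dots'):
    ox,oy,a,b=OFF[n];g=cv2.cvtColor(cv2.imread(f'pics/{n}.png'),6).astype(float)
    u0,u1,v0,v1=[int(round(q)) for q in((x0-a)/2+ox,(x1-a)/2+ox,(y0-b)/2+oy,(y1-b)/2+oy)]
    w=g[v0:v1+1,u0:u1+1]
    if kind=='plate':
        m=(cv2.resize(w,None,fx=8,fy=8,interpolation=cv2.INTER_CUBIC)>(np.percentile(w,20)+np.percentile(w,85))/2).astype(np.uint8)
        c=max(cv2.findContours(m,0,2)[0],key=cv2.contourArea);h=cv2.minAreaRect(c)
        pts=cv2.boxPoints(h)
        f=lambda p:np.array([(p[0]+.5)/8-.5+u0,(p[1]+.5)/8-.5+v0])
        return f(h[0]),[f(p) for p in pts]
    k=np.clip(w-np.median(w)-0.3*(w.max()-np.median(w)),0,None)
    V,U=np.mgrid[v0:v1+1,u0:u1+1];W=k.sum();c=np.array([(U*k).sum()/W,(V*k).sum()/W])
    M=np.cov(np.vstack([U.ravel(),V.ravel()]),aweights=k.ravel());e,E=np.linalg.eigh(M);d=E[:,1]
    return c,[c-d*8,c+d*8]
T={n:np.load(f'pics/{n}.npy') for n in OFF}
def two(name,*obs):
    r=[];B=[]
    for o in obs:
        c,e=blob(*o);r.append(ray(P,T[o[0]],*c));B.append((o[0],c,e))
    X=tri(r) if len(r)>1 else None
    z=X[2] if X is not None else 96
    for n,c,e in B:
        E=[plane(P,T[n],*q,z) for q in e]
        d=[np.round(np.rad2deg(np.arctan2(*(E[i+1]-E[i])[1::-1])),1) for i in range(len(E)-1)];L=[round(np.linalg.norm(E[i+1]-E[i]),1) for i in range(len(E)-1)]
        print('  ',n,c,'onplane',plane(P,T[n],*c,z),'dir',d,'len',L)
    print(name,X);return X
two('packtop',('l1',186,108,210,166),('l2',602,138,628,192))
two('lampdot',('l1',174,228,206,260),('l2',580,228,608,256))
two('packB',('c1',188,424,210,484),('c2',580,432,598,484))
two('packC',('c1',86,430,108,482))
two('plate',('c1',252,376,318,456,'plate'),('c2',656,368,722,456,'plate'))
d=[two(f'deck{i}',('c1',*b)) for i,b in enumerate([(108,500,144,520),(188,497,224,516),(270,494,308,512)])]
two('deckR',('c1',270,494,308,512),('c2',674,480,710,498))
two('deckM',('c1',188,497,224,516)) 
E
python3 m.py
```

```text
l1 [330.915 198.358] onplane [486.392 237.614 100.997] dir [np.float64(-5.6)] len [np.float64(18.4)]
   l2 [359.329 252.579] onplane [486.495 237.387 100.997] dir [np.float64(-6.6)] len [np.float64(20.5)]
packtop [486.442 237.5   100.997]
   l1 [326.806 251.457] onplane [591.494 225.637  16.109] dir [np.float64(-99.1)] len [np.float64(23.7)]
   l2 [348.768 290.399] onplane [591.497 225.631  16.109] dir [np.float64(-92.0)] len [np.float64(24.6)]
lampdot [591.495 225.634  16.109]
   c1 [311.028 207.313] onplane [ 629.954 -131.022   96.294] dir [np.float64(12.3)] len [np.float64(19.1)]
   c2 [274.983 249.424] onplane [ 629.968 -131.001   96.294] dir [np.float64(13.0)] len [np.float64(20.6)]
packB [ 629.961 -131.011   96.294]
   c1 [259.974 209.   ] onplane [ 642.231 -187.887   96.   ] dir [np.float64(12.8)] len [np.float64(19.0)]
packC None
   c1 [354.611 187.308] onplane [617.519 -74.061  10.523] dir [np.float64(101.3), np.float64(13.6), np.float64(-78.7)] len [np.float64(34.9), np.float64(41.1), np.float64(35.9)]
   c2 [323.74  222.001] onplane [617.38  -74.279  10.523] dir [np.float6
[... 152 characters left out ...]
 234.343] onplane [ 670.207 -167.732   96.   ] dir [np.float64(-77.6)] len [np.float64(18.7)]
deck0 None
   c1 [315.567 232.697] onplane [ 659.73  -120.684   96.   ] dir [np.float64(-77.4)] len [np.float64(18.7)]
deck1 None
   c1 [356.668 231.18 ] onplane [649.472 -73.91   96.   ] dir [np.float64(-77.3)] len [np.float64(18.6)]
deck2 None
   c1 [356.668 231.18 ] onplane [674.998 -61.006  28.815] dir [np.float64(-77.3)] len [np.float64(22.4)]
   c2 [325.572 264.377] onplane [674.67  -61.458  28.815] dir [np.float64(-77.8)] len [np.float64(23.2)]
deckR [674.841 -61.236  28.815]
   c1 [315.567 232.697] onplane [ 659.73  -120.684   96.   ] dir [np.float64(-77.4)] len [np.float64(18.7)]
deckM None
```

Everything agrees with the text. Cap tops are about 98 and 96 mm, the bay floor about 12, and the charger yaw about 12.4° with a 58.2 mm pitch. I'll take half-turned mirror views of the bay and the pack to cancel camera bias.

```bash
python3 - <<'E'
from h import *
D=np.deg2rad
env.reach([634.8,-23.5,340],down(D(-80)));env.hold(.25);wrist('c3')
env.reach([505,247,340],down(D(-95)));env.hold(.25);wrist('l3')
say()
s=[cv2.resize(cv2.convertScaleAbs(cv2.imread(f'pics/{n}.png')[100:300,190:456],alpha=1.8,beta=15),(400,300)) for n in('l3','c3')]
cv2.imwrite('pics/crop3.png',np.hstack(s))
E
cat >> m.py <<'E'
print('---')
OFF['l3']=OFF['l1'];OFF['c3']=OFF['c1']
for n in('l3','c3'):T[n]=np.load(f'pics/{n}.npy')
for n in('l1','l3'):
    c,e=blob(n,186,108,210,166);E=[plane(P,T[n],*q,98) for q in e];print(n,c,plane(P,T[n],*c,98),np.rad2deg(np.arctan2(*(E[1]-E[0])[1::-1])))
for n in('c1','c3'):
    c,e=blob(n,252,376,318,456,'plate');E=[plane(P,T[n],*q,12) for q in e];print(n,c,plane(P,T[n],*c,12),[np.rad2deg(np.arctan2(*(E[i+1]-E[i])[1::-1])) for i in range(3)])
E
python3 m.py | sed -n '/---/,$p'
```

```text
t 9.61 pos [505.49  246.329 339.925] F [-0.163 -0.115 -0.039] w 87.91 g 0.0 q [ 0.432  0.289  1.736 -0.     1.116  2.092]
---
l1 [330.915 198.358] [487.25  237.628  98.   ] -5.602234099527967
l3 [333.406 199.298] [488.2   237.243  98.   ] 173.15500769275158
c1 [354.611 187.308] [617.189 -74.285  12.   ] [np.float64(101.27321778547959), np.float64(13.589442654807641), np.float64(-78.70428983935638)]
c3 [357.218 188.671] [617.852 -74.216  12.   ] [np.float64(-78.65354472209997), np.float64(-166.24662444094204), np.float64(101.39045747965118)]
```

View pics/crop3.png

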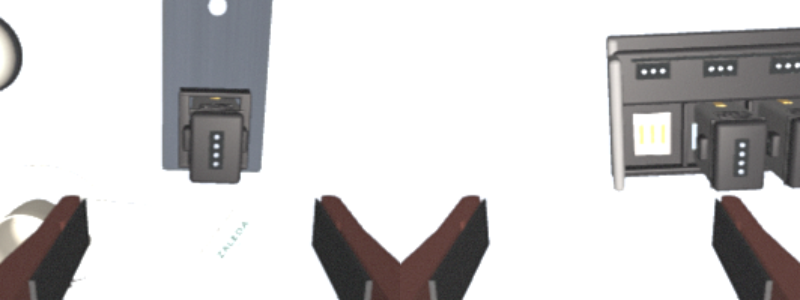

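Averages over the half-turn pairs: pack (487.7, 237.4) at yaw −6.3°, bay (617.5, −74.25) at yaw 12.4°. Camera bias is under 1 mm. The crop confirms that the packs, the dots and the plate were what was measured. Next I squeeze and lift.

```bash
python3 - <<'E'
from h import *
D=np.deg2rad;q=down(D(83.7))
env.reach([487.7,237.4,230],q)
s=env.move_l([487.7,237.4,127],rate=90,f_stop=12);print('stop',s);env.hold(.2);say()
if not s:
    set_gripper(30);env.hold(.3);say()
    w=env.read_state()['width']
    if w<42.5:
        s=env.move_l([487.7,237.4,139],rate=25,f_stop=20);print('lift stop',s);say()
        if not s:
            print(env.move_l([487.7,237.4,205],rate=70,f_stop=20));say()
    wrist('g1')
cv2.imwrite('pics/side1.png',cv2.resize(viewer.camera('side')[100:300,160:440],(784,560)))
E
```

```text
stop False
t 13.73 pos [487.918 237.518 127.502] F [-0.71   0.193 -0.145] w 87.47 g 0.0 q [ 0.431  0.57   1.906  0.     0.664 -1.03 ]
t 14.83 pos [487.65  237.128 127.109] F [-0.154 -5.041  4.634] w 39.95 g 30.0 q [ 0.431  0.571  1.906 -0.     0.665 -1.03 ]
lift stop False
t 15.47 pos [487.747 237.484 139.097] F [ 0.905  0.727 -2.725] w 40.12 g 30.0 q [ 0.431  0.55   1.904  0.     0.688 -1.03 ]
False
t 16.56 pos [487.42  237.265 204.544] F [ 0.388  0.626 -3.643] w 39.92 g 30.0 q [ 0.431  0.441  1.88  -0.     0.821 -1.03 ]
```

The pack is out, with a 40 mm grip and about 3 N of weight. Next I set it on the cloth, aligned with the charger.

```bash
python3 - <<'E'
from h import *
D=np.deg2rad;q=down(D(102.4))
env.reach([470,-90,205],q);say()
env.move_l([470,-90,122],rate=90);env.hold(.2)
print(env.move_l([470,-90,110],rate=20,f_stop=3));env.hold(.2);say()
set_gripper(70);env.hold(.2)
env.move_l([470,-90,220],rate=120);say()
# look at the pack: same geometry as l1 (TCP 17 mm short of it), yaw 102.4, then half turn not needed
p=np.array([470,-90,0.])
env.reach([452,-90,330],q);env.hold(.2);im,P,T=wrist('t1')
i=cv2.resize(cv2.convertScaleAbs(im[100:300,190:456],alpha=1.8,beta=15),(532,400));cv2.imwrite('pics/t1c.png',i);say()
E
```

```text
t 17.9 pos [470.309 -89.539 204.993] F [ 0.693  0.098 -3.646] w 39.36 g 30.0 q [-0.213  0.363  2.017  0.     0.762 -2.   ]
True
t 19.86 pos [470.074 -90.027 112.853] F [ 0.311 -0.232  4.812] w 39.72 g 30.0 q [-0.214  0.539  2.048  0.     0.554 -2.001]
t 21.76 pos [469.62  -89.919 219.471] F [-0.025  0.516 -0.522] w 69.95 g 0.0 q [-0.214  0.337  2.009 -0.     0.798 -2.001]
t 22.53 pos [451.561 -89.879 328.505] F [ 0.577  0.599 -0.501] w 69.8 g 0.0 q [-0.222  0.145  1.954  0.     1.045 -2.01 ]
```

View pics/t1c.png

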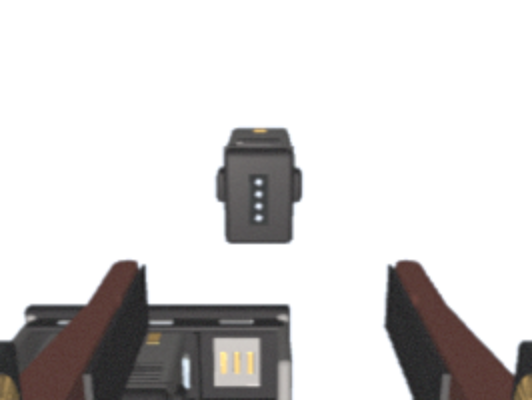

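The pack stands upright on the cloth with both keys out, its cap dots at crop (258,200), about (319,200) full-res. Next I grip it by its ribbed ends, move it above the bay, and lower it gently.

```bash
python3 - <<'E'
from h import *
D=np.deg2rad;a=D(12.4);q=down(a);ex=np.array([np.cos(a),np.sin(a)])
P=viewer.camera_params('wrist');T=np.load('pics/t1.npy');g=cv2.cvtColor(cv2.imread('pics/t1.png'),6).astype(float)
u0,v0=311,186;w=g[v0:215,u0:327];k=np.clip(w-np.median(w)-.3*(w.max()-np.median(w)),0,None);V,U=np.mgrid[v0:215,u0:327]
c=(U*k).sum()/k.sum(),(V*k).sum()/k.sum();m=plane(P,T,*c,84)[:2]
o=np.array([470.07,-90.03]);s=(m-o)@ex;off=(m-o)@np.array([-ex[1],ex[0]]);print('px',c,'meas',m,'along',s,'across',off)
assert abs(s)<6 and abs(off)<2.5
p=o+s*ex
set_gripper(88)
env.reach([*p,220],q)
st=env.move_l([*p,117],rate=100,f_stop=12);print(st);env.hold(.2)
assert not st
set_gripper(45);env.hold(.3);say()
env.move_l([*p,123],rate=30);env.hold(.3);say()
env.move_l([*p,250],rate=120)
b=[617.5,-74.25]
env.move_l([*b,250],rate=120);env.hold(.4);say()
E
```

```text
px (np.float64(318.9206334923063), np.float64(199.582560964636)) meas [470.181 -88.743] along 0.38486332051450517 across 1.2334600859494347
False
t 26.73 pos [470.137 -89.93  116.977] F [-2.543 -1.217  3.228] w 55.63 g 30.0 q [-0.214  0.531  2.047 -0.     0.564 -0.43 ]
t 27.38 pos [470.378 -89.919 122.886] F [-0.259  0.647 -3.37 ] w 56.11 g 30.0 q [-0.214  0.519  2.046 -0.     0.577 -0.43 ]
t 30.37 pos [617.418 -74.302 250.082] F [-0.132 -0.13  -3.151] w 55.71 g 30.0 q [-0.139  0.48   1.675 -0.     0.986 -0.355]
```

```bash
python3 - <<'E'
from h import *
b=[617.6,-74.8]
print(env.move_l([*b,150],rate=80,f_stop=5));say()
print(env.move_l([*b,126.5],rate=20,f_stop=3));env.hold(.3);say()
cv2.imwrite('pics/side2.png',cv2.resize(viewer.camera('side')[200:300,290:420],(780,600),interpolation=cv2.INTER_CUBIC))
E
```

```text
False
t 31.77 pos [617.973 -74.868 150.589] F [ 0.031  0.146 -3.094] w 55.89 g 30.0 q [-0.14   0.617  1.718 -0.     0.805 -0.356]
True
t 33.02 pos [617.511 -74.792 128.97 ] F [-0.058 -0.163  5.248] w 56.03 g 30.0 q [-0.14   0.649  1.723 -0.     0.77  -0.356]
```

View pics/side2.png

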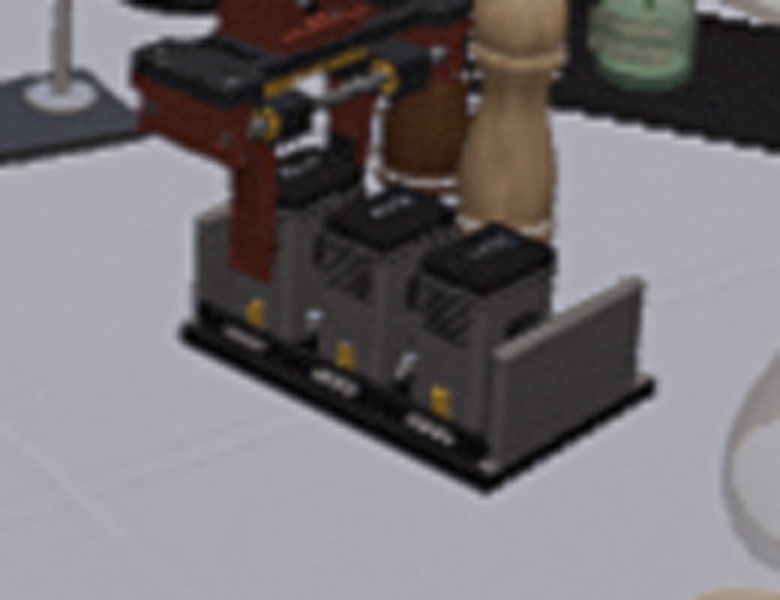

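The pack is home: contact came at TCP z 129.0, exactly the expected height, and the cap at (310,170) is level and in row with its neighbours at (390,210) and (490,250). I'll release, back off and check.

```bash
python3 - <<'E'
from h import *
set_gripper(72);env.hold(.2)
b=[617.5,-74.8]
print(env.move_l([*b,250],rate=110,f_stop=8));say()
env.reach([560,-100,345],down(np.deg2rad(102.4)));env.hold(.3);im,P,T=wrist('f1');say()
i=cv2.resize(cv2.convertScaleAbs(im[130:330,190:456],alpha=1.8,beta=15),(532,400));cv2.imwrite('pics/f1c.png',i)
E
```

```text
False
t 35.02 pos [617.068 -74.753 249.158] F [ 1.033  0.982 -0.048] w 72.04 g 0.0 q [-0.14   0.482  1.674 -0.     0.99  -0.356]
t 36.82 pos [560.018 -99.953 344.851] F [ 0.487 -0.165  0.671] w 72.22 g 0.0 q [-0.198  0.294  1.717  0.     1.131 -1.985]
```

View pics/f1c.png

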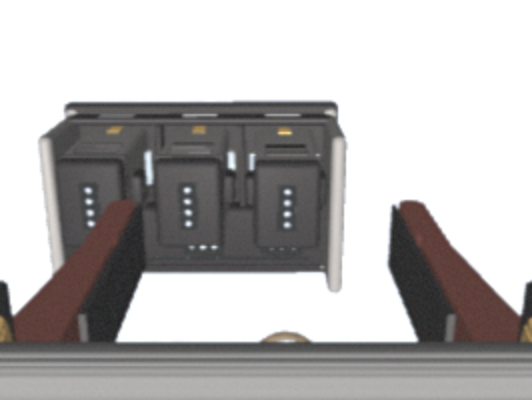

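The three packs stand level and evenly spaced, with dots at (88,207), (187,208) and (288,208), and the gripper is clear. I'm handing it in.

```bash
python3 -c "
from station import workorder
print(workorder.sign_off())"
```

```text
the job is handed in; nothing more can be done
None
```

The battery pack is out of the lamp and standing fully home in the charger's free bay, keys toward its neighbours, and the job was handed in at about 37 s; I saw nothing else disturbed.

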